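# Put away the microscope parts

## Robot

A 6-joint arm with a two-finger parallel gripper is mounted at the origin on the work surface. World frame = base frame: x ahead of the robot, y to its left, z up, the work surface at z = 0. Lengths are in m, angles in rad, forces in N, time in s.
With the tool pointing down it reaches from about 0.375 to 0.9 m from the base axis. Payload 3.1 kg.
Tool frame: the origin (TCP) lies at the very end of the fingers, on their centre line; the grasp point (between the pads) lies 19 mm behind it; z points along the fingers, y is the direction in which the jaws open and shut (so a half turn about z gives the same grasp; the last joint's range is limited). The gripper opens to 87 mm and grips with 3 to 60 N. Pads are 19 mm wide; open, the fingers measure 117 mm over their backs; the gripper's body (75 mm by 190 mm) begins 51 mm behind the grasp point.
Start: joints at [-1.435, 0.527, 1.433, -0, 1.181, -0.178], TCP at [0.194, -0.594, 0.223] pointing down, gripper open.
Joint ranges: [-3.08, 3.08], [-0.75, 2.2], [0.22, 2.44], [-1.43, 4.57], [0, 2.65], [-2.85, 2.85]. Speed limits (rad/s): [2.79, 2.79, 3.14, 3.14, 3.14, 3.14].

## Interface

Orientations are given as a unit quaternion [x, y, z, w].
In Python, from rig import robot gives the robot as it stands.
- The arm moves only by the tool arm_command, never from a script. Its argument "targets" is a list of rows, each a list of 5 numbers: the shift along the tool's x, y, z in cm, then the turn about the tool's z in rad, then the finger opening in cm, from 0 to 8.7. In form: [[dx, dy, dz, spin, hand], ...]. A call has 1 to 5 rows; each row is the pose to reach, as a shift and turn from the pose commanded when the call began, along the tool's axes at that moment; what a row does not reach only later rows make up. A row lasts 1/8 s, in which the tool goes at most 62.5 mm and 10.7 degrees, less where a joint would pass 70% of its speed; a pose out of reach is approached as far as the arm can. A call with a gripper value outside its range is refused whole. The fingers move at their own pace and stop on an object; "newtons" is the grip in N (left out, the last holds). Time passes only in rows, so rows that repeat a pose let the fingers close. It gives the time, the measured TCP pose, the force and the opening at its end, in the units of the state.
- robot.get_obs(): the state, without advancing time (a new reading comes with each control period).
- robot.camera(name): name is "scene" or "top" or "wrist"; returns (picture, depth): 420x560x3 uint8, red, green, blue; 420x560 float32, m along the optical axis (not along the pixel's ray), 0 where there is no reading.
- robot.camera_model(name): a dict with "mtx" (3x3 intrinsics, pixels), "extrinsics" (4x4, takes a point from world to camera coordinates). Camera axes: x right, y up, looking along -z (the intrinsics and any distortion apply to the point x, -y, -z); pixel columns grow to the right and rows downward; lengths in m; the calibration is good to about 2 mm. A picture is of the moment at which its call begins: read the wrist's pose just before it. camera_model takes no time and is no camera call; for the wrist camera it gives the pose at the moment of the call.
- robot.hand_in(): hands the job in, once; it reports no verdict.
The state is a dict: "time": time; "q": joint angles; "joint_velocities": joint speeds; "joint_torque": joint torques, N m; "position": TCP position; "tool_rot": TCP orientation; "ft_force": force on the tool from outside, world axes, zero at the start; "moment": the same for the moment, N m; "grip_width": finger opening in m.
Only numpy, scipy, OpenCV 4.12 (cv2) and the standard library are available. Lean on these libraries where they do the work, as an engineer would, in place of code of your own. Each camera call takes 0.05 s, during which the arm holds its last target.

## Task

Tidy the parts left beside the microscope into their blue trays: stand one objective upright, nose up, in each of the two bays of the divided tray, lay both sample mounts side by side in the round dish with their samples facing up, and lay the compression cell flat and lengthwise in the undivided rectangular tray. Everything must rest on its tray's floor, and the mouse and the amber bottle are to stay where they are.

Things in the scene. Friction and masses are not known exactly. Their poses are not given: they have to be found in the camera images.
- objective_a_mid (a point): First microscope objective, identical to the other one: a steel barrel with two thin black bands, standing on its flat end with its narrow nose and lens pointing up. Diameter 32 from the foot to 34 mm up, then tapering to a 16 mm nose; 48 mm high; about 130 g. This point is on its axis, half-way up (24 mm above the foot); z points up through the nose, yaw means nothing.
- objective_b_mid (a point): Second microscope objective, identical to the other one: a steel barrel with two thin black bands, standing on its flat end with its narrow nose and lens pointing up. Diameter 32 from the foot to 34 mm up, then tapering to a 16 mm nose; 48 mm high; about 130 g. This point is on its axis, half-way up (24 mm above the foot); z points up through the nose, yaw means nothing.
- mount_a_mid (a point): First sample mount, identical to the other one: an upright black resin cylinder, diameter 30 mm, 22 mm high, with a small bright metal sample (14 x 10 mm) flush in its top face; about 40 g. This point is on its axis, half-way up (11 mm above its underside); z points up through the sample.
- mount_b_mid (a point): Second sample mount, identical to the other one: an upright black resin cylinder, diameter 30 mm, 22 mm high, with a small bright metal sample (14 x 10 mm) flush in its top face; about 40 g. This point is on its axis, half-way up (11 mm above its underside); z points up through the sample.
- cell_mid (a point): Compression cell: a bare aluminium bar, 26 mm along its x, 76 mm along its y, 22 mm high, with a dark thumbscrew (diameter 16, 4 mm high) on top near each end, 28 mm from the middle, and a small window between them; about 150 g. This point is the centre of the bar, 11 mm above its underside; z points up. It is easily held across its 26 mm width at the middle.
- bay_tray: Divided tray, blue, fixed to the bench: 68 mm along its x, 132 mm along its y, 12 mm high, walls 4 mm, floor 4 mm thick. A 4 mm wall as high as the rim divides it half-way along y into two bays, each 60 x 60 mm inside, centred 32 mm to +y and 32 mm to -y of the origin. Origin: centre of the underside, on the bench; z up.
- cell_tray: Undivided rectangular tray, blue, fixed to the bench: 68 mm along its x, 118 mm along its y, 12 mm high, walls 4 mm, floor 4 mm thick; inside 60 x 110 mm. Origin: centre of the underside, on the bench; z up.
- dish: Round dish, blue, fixed to the bench: outer diameter 128, inside 120 mm, 12 mm high, floor 4 mm thick. Origin: centre of the underside, on the bench; z up.
- mouse: Black computer mouse, 100 x 58 x 30 mm, loose, to the left of the work; leave it. Origin: centre of its underside.
- cleaner: Amber glass bottle, diameter 44, 110 mm high, loose, to the right of the work; leave it standing. Origin: centre of its underside.
Not all that is in view belongs to the job. What is shaped like the part that bears objective_b_mid but purple or red is not meant.

How it is judged:
By the outcome, as a careful person would: the job done as asked, in the order asked, and still so for the second after the job is handed in, with the robot touching nothing.
It also fails if it takes over 96 s, if anything falls off the work surface, if the arm or the gripper's body presses on something with over 40 N, if the wrist force passes 120 N, or if a joint passes its speed limit or range.

## Working session

There is one attempt and no reset: what is moved stays moved. The work goes in short steps, Python scripts to look and compute and a tool call to move; the robot and the scene stay as the last step left them, time stands still between calls to the robot, and variables do not carry over. Pictures are saved under pics/ and viewed, and the job is handed in when it is done.

Besides the shell and the picture viewer there is one more tool, called after "Emit:" as name(argument=value, ...), one argument or row to a line, values as JSON. arm_command: Moves the arm, as the interface text tells. Its arguments: {"type":"object","properties":{"targets":{"type":"array","items":{"type":"array","items":{"type":"number"}}},"newtons":{"type":"number"}},"required":["targets"]}

```bash
ls; mkdir -p pics
python3 - <<'E'
from rig import robot
import cv2,numpy as np
o=robot.get_obs(); print(o)
for n in ["scene","top"]:
    p,d=robot.camera(n); m=robot.camera_model(n)
    cv2.imwrite(f"pics/{n}0.png",p[:,:,::-1]); np.savez(f"{n}0.npz",p=p,d=d,mtx=m["mtx"],E=m["extrinsics"])
    print(n,m)
E
```

```text
pics
{'time': 0.0, 'q': array([-1.43449196e+00,  5.28438662e-01,  1.43394477e+00, -1.80738172e-05,
        1.18139317e+00, -1.78507008e-01]), 'joint_velocities': array([-2.01844788e-03,  3.21727624e-04, -3.45559128e-05, -2.27095398e-03,
       -1.12998277e-03,  9.93810898e-04]), 'joint_torque': array([-2.86182032e-03, -4.40048003e+01, -1.76588827e+01,  6.34000800e-02,
        5.84216136e-02, -1.52176181e-04]), 'position': array([ 0.19343776, -0.59351722,  0.22157504]), 'tool_rot': array([ 9.87636154e-01,  1.56759800e-01,  1.46855989e-05, -1.09190582e-03]), 'ft_force': array([ 0.01474783, -0.16779728,  0.27646605]), 'moment': array([ 0.03416151, -0.04896944,  0.01795417]), 'grip_width': 0.08701492732188143}
scene {'mtx': array([[417.17168522,   0.        , 287.59955752],
       [  0.        , 417.17168522, 208.90989845],
       [  0.        ,   0.        ,   1.        ]]), 'extrinsics': array([[ 0.27449468,  0.96145034,  0.01630686, -0.14997114],
       [-0.76873263,  0.20922294,  0.60438059,  0.36273169],
       [ 0.57767016, -0.17843488,  0.79652883, -1.37358239],
       [ 0.        ,  0.        ,  0.        ,  1.        ]])}
top {'mtx': array([[530.29334839,   0.        , 282.45352889],
       [  0.        , 530.29334839, 211.95125124],
       [  0.        ,   0.        ,   1.        ]]), 'extrinsics': array([[-0.00228054, -0.99998273,  0.00541667, -0.01311586],
       [ 0.98789169, -0.00141261,  0.15513872, -0.50096267],
       [-0.15512839,  0.00570489,  0.98787785, -1.2094766 ],
       [ 0.        ,  0.        ,  0.        ,  1.        ]])}
```

View pics/scene0.png

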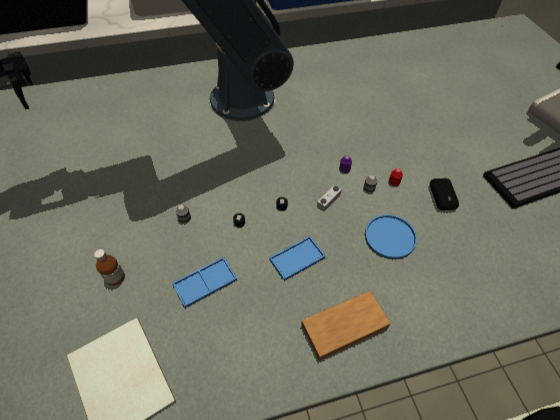

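View pics/top0.png

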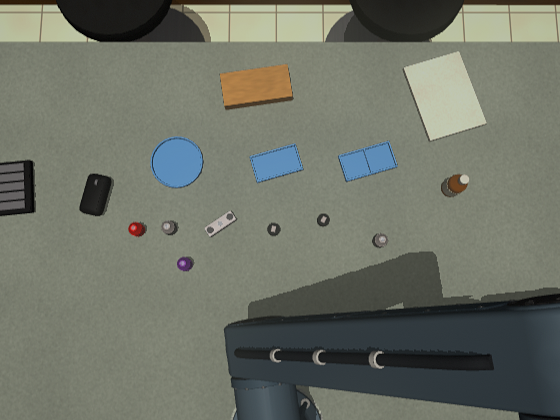

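```bash
cat > h.py <<'E'
import numpy as np,cv2
def load(n):
    z=np.load(n+"0.npz"); return z["p"],z["d"],z["mtx"],z["E"]
def ray(K,E,u,v):
    # camera y up, looking -z ; K applies to (x,-y,-z)
    d=np.array([(u-K[0,2])/K[0,0],-(v-K[1,2])/K[1,1],-1.0])
    R=E[:3,:3]; return -R.T@E[:3,3], R.T@d
def onplane(K,E,u,v,z):
    o,d=ray(K,E,u,v); return o+d*(z-o[2])/d[2]
def proj(K,E,P):
    c=E[:3,:3]@np.asarray(P,float)+E[:3,3]
    return np.array([K[0,0]*c[0]/-c[2]+K[0,2],K[1,1]*-c[1]/-c[2]+K[1,2]])
E
python3 - <<'E'
from h import *
p,d,K,E=load("top")
c=p[130:280,80:480]; cv2.imwrite("pics/crop_top.png",cv2.resize(c[:,:,::-1],None,fx=2,fy=2,interpolation=cv2.INTER_CUBIC))
tiles=[cv2.resize(p[v-16:v+16,u-16:u+16,::-1],(256,256),interpolation=cv2.INTER_CUBIC) for u,v in [(169,227),(380,240),(273,229),(323,220),(220,223),(136,229)]]
cv2.imwrite("pics/tiles.png",np.vstack([np.hstack(tiles[:3]),np.hstack(tiles[3:])]))
# blue trays
hsv=cv2.cvtColor(p,cv2.COLOR_RGB2HSV)
for n in ["top","scene"]:
    p,d,K,E=load(n); hsv=cv2.cvtColor(p,cv2.COLOR_RGB2HSV)
    m=cv2.inRange(hsv,(98,110,60),(120,255,255)); m[:100]=0
    m=cv2.morphologyEx(m,cv2.MORPH_CLOSE,np.ones((5,5)))
    cs,_=cv2.findContours(m,cv2.RETR_EXTERNAL,cv2.CHAIN_APPROX_NONE)
    for k in cs:
        if cv2.contourArea(k)<300: continue
        W=np.array([onplane(K,E,u,v,0.012)[:2] for u,v in k[:,0]],np.float32)
        r=cv2.minAreaRect(W*1000); b=cv2.boxPoints(r)
        e=b[1]-b[0]; f=b[2]-b[1]; L=e if np.linalg.norm(e)>np.linalg.norm(f) else f
        print(n,np.round(r[0],1),np.round(r[1],1),"long axis deg",np.degrees(np.arctan2(L[1],L[0])), cv2.minEnclosingCircle(W*1000))
E
```

```text
top [626.9   1.6] [ 66.8 116.6] long axis deg -73.61948 ((626.0867919921875, 1.8113666772842407), 65.63726806640625)
top [ 631.8 -222. ] [ 67.6 131.4] long axis deg -73.64484 ((631.0399169921875, -221.15809631347656), 71.76087951660156)
top [629.5 244.1] [125.7 124.5] long axis deg 1.2165854 ((630.3002319335938, 244.74647521972656), 63.763824462890625)
scene [ 636.  -223.7] [ 69.5 131. ] long axis deg -73.79617 ((636.8336791992188, -222.81321716308594), 72.65992736816406)
scene [631.2  -0. ] [ 68.8 118.2] long axis deg -73.840096 ((631.8671875, -0.048976898193359375), 66.43910217285156)
scene [633.7 242.6] [124.4 126.9] long axis deg -58.81774 ((633.6484375, 241.2064971923828), 64.62406921386719)
```

View pics/tiles.png

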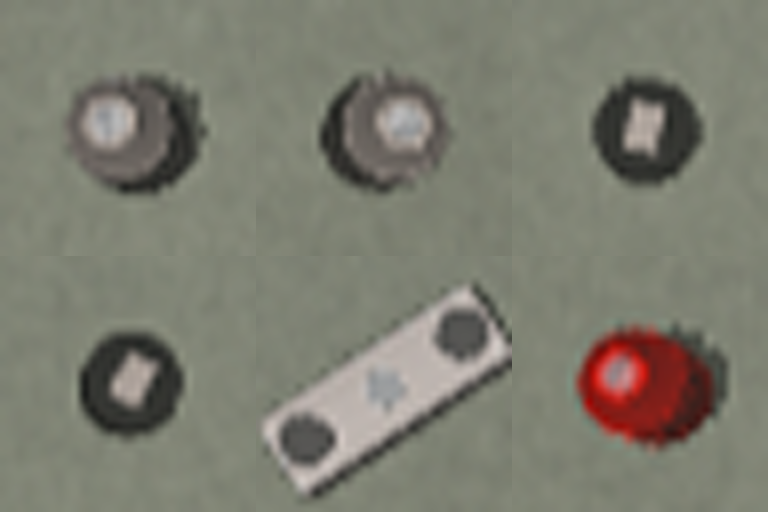

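Run:
```python
from h import *
from scipy import ndimage as nd
for n,W in [("top",dict(oa=(167,226),ob=(383,240),ma=(273,229),mb=(323,220),c=(220,223))),("scene",dict(oa=(371,180),ob=(183,209),ma=(282,202),mb=(239,218),c=(329,196)))]:
    p,d,K,E=load(n); g=cv2.cvtColor(p,cv2.COLOR_RGB2GRAY); 
    # 3D points from depth, for height map around each
    o=-E[:3,:3].T@E[:3,3]
    for k,(u,v) in W.items():
        r=26
        vs,us=np.mgrid[v-r:v+r,u-r:u+r]
        D=np.array([ray(K,E,a,b)[1] for a,b in zip(us.ravel(),vs.ravel())])
        P=o+D*d[vs,us].reshape(-1,1); 
        h=P[:,2].reshape(vs.shape)
        m=h>(0.043 if k[0]=='o' else 0.016)
        l,N=nd.label(m); s=l[r,r] 
        if s==0: print(n,k,"none",h.max()); continue
        Q=P[(l==s).ravel()]
        rr=cv2.minAreaRect((Q[:,:2]*1000).astype(np.float32))
        b=cv2.boxPoints(rr); e=b[1]-b[0]; f=b[2]-b[1]; L=e if np.linalg.norm(e)>np.linalg.norm(f) else f
        print(n,k,len(Q),"mean",np.round(Q.mean(0)*1000,1),"rect",np.round(rr[0],1),np.round(rr[1],1),round(np.degrees(np.arctan2(L[1],L[0])),1),"z90",np.percentile(Q[:,2],90).round(4))
```

```text
top oa 71 mean [467.3 255.3  47.5] rect [468.4 256.1] [21.  20.9] 24.4 z90 0.0516
top ob 65 mean [ 437.  -243.8   47.2] rect [ 437.2 -244.2] [21.4 19.2] 72.4 z90 0.0513
top ma 125 mean [464.5   8.   22.6] rect [464.5   7.7] [28.6 27.3] 47.3 z90 0.0258
top mb 124 mean [ 485.6 -110.2   32.8] rect [407.  -57.3] [ 27.6 221.8] -33.9 z90 0.0259
top c 357 mean [477.6 134.7  23.4] rect [477.8 135.1] [26.8 75.8] -55.4 z90 0.028
scene oa none 0.8773155438301223
scene ob 49 mean [ 437.3 -245.8   47.4] rect [ 436.8 -245.6] [18.5 20.4] -71.1 z90 0.0501
scene ma 98 mean [465.9   5.7  22.3] rect [465.4   6.2] [29.1 28.6] 80.3 z90 0.0248
scene mb 105 mean [ 493.5 -113.4   30.1] rect [ 791.3 -150.8] [ 28.6 645.7] -7.1 z90 0.0242
scene c 245 mean [482.5 130.4  26.5] rect [771.3 -24.4] [ 55.7 747.2] -28.3 z90 0.0268
```

```bash
cat > go.py <<'E'
import sys,numpy as np
from rig import robot
from scipy.spatial.transform import Rotation as R
def go(x,y,z,yawdeg):
    o=robot.get_obs(); M=R.from_quat(o["tool_rot"]).as_matrix()
    yaw=np.arctan2(M[1,0],M[0,0])
    d=M.T@(np.array([x,y,z])/1000-o["position"])*100
    s=-(np.radians(yawdeg)-yaw); s=(s+np.pi)%(2*np.pi)-np.pi
    print("t",round(float(o["time"]),2),"pos",(o["position"]*1000).round(1),"yaw",np.degrees(yaw).round(1),"tilt",round(np.degrees(np.arccos(-M[2,2])),2),"F",o["ft_force"].round(1),"w",round(o["grip_width"]*1000,1))
    print("row",d.round(2),"spin",round(s,3),"rows",max(np.linalg.norm(d)/6.25,abs(s)/.187))
if __name__=="__main__": go(*map(float,sys.argv[1:5]))
E
python3 go.py 437 -245 200 106.3
```

```text
t 0.1 pos [ 193.5 -593.6  221.7] yaw 18.0 tilt 0.11 F [-0.4 -0.9 -0. ] w 87.0
row [ 33.95 -25.6    2.23] spin -1.541 rows 8.238010905946933
```

Emit:
arm_command(
  targets=[
    [33.95,-25.6,2.2,-1.541,6],
    [33.95,-25.6,2.2,-1.541,6],
    [33.95,-25.6,2.2,-1.541,6],
    [33.95,-25.6,2.2,-1.541,6],
    [33.95,-25.6,2.2,-1.541,6],
  ],
  newtons=25,
)

```text
time: 0.72
position: [0.3731, -0.3366, 0.2061]
tool_rot: [0.809, 0.588, 0.0, -0.0]
ft_force: [0.5, -0.7, 1.1]
grip_width: 0.0608
```

```bash
python3 go.py 437 -245 200 106.3
```

```text
t 0.72 pos [ 373.1 -336.6  206.1] yaw 72.1 tilt 0.02 F [ 0.5 -0.7  1.1] w 60.8
row [10.69  3.26  0.61] spin -0.597 rows 3.194789925905926
```

Emit:
arm_command(
  targets=[
    [10.7,3.3,0.6,-0.6,6],
    [10.7,3.3,0.6,-0.6,6],
    [10.7,3.3,0.6,-0.6,6],
    [10.7,3.3,0.6,-0.6,6],
    [10.7,3.3,0.6,-0.6,6],
  ],
)

```text
time: 1.35
position: [0.4371, -0.2467, 0.2001]
tool_rot: [0.601, 0.799, 0.0, -0.0]
ft_force: [-0.1, 0.8, -0.2]
grip_width: 0.0601
```

```bash
cat > wr.py <<'E'
import sys,numpy as np,cv2
from rig import robot
def shot(tag):
    m=robot.camera_model("wrist"); p,d=robot.camera("wrist")
    np.savez(tag+"0.npz",p=p,d=d,mtx=m["mtx"],E=m["extrinsics"]); cv2.imwrite(f"pics/{tag}.png",p[:,:,::-1])
    E=m["extrinsics"]; print("cam at",(-E[:3,:3].T@E[:3,3]).round(3),m["mtx"][0,0], [k for k in m])
if __name__=="__main__": shot(sys.argv[1])
E
python3 go.py 437 -245 200 106.3; python3 wr.py w1
```

```text
t 1.35 pos [ 437.1 -246.7  200.1] yaw 106.1 tilt 0.04 F [-0.1  0.8 -0.2] w 60.1
row [0.17 0.04 0.01] spin -0.003 rows 0.027777213963263662
cam at [ 0.414 -0.167  0.362] 293.20884694075255 ['mtx', 'extrinsics']
```

View pics/w1.png

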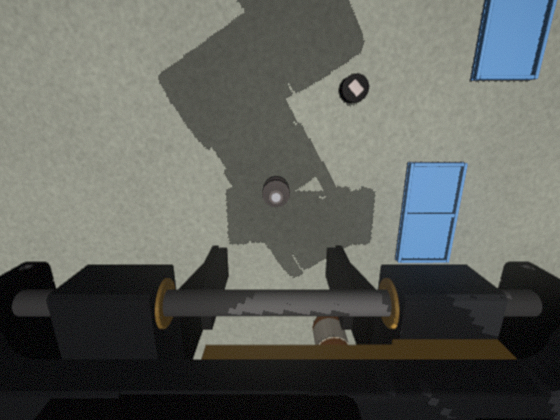

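The wrist view shows objective B at (275,190), a mount at (354,88) and the divided tray at (432,212). I'll measure all three from it.

```bash
cat > meas.py <<'E'
from h import *
from scipy import ndimage as nd
def top_obj(n,u,v,zmin,r=30):
    p,d,K,E=load(n); o=-E[:3,:3].T@E[:3,3]
    v0,v1,u0,u1=max(v-r,0),min(v+r,420),max(u-r,0),min(u+r,560)
    vs,us=np.mgrid[v0:v1,u0:u1]
    D=np.array([ray(K,E,a,b)[1] for a,b in zip(us.ravel(),vs.ravel())])
    P=o+D*d[vs,us].reshape(-1,1); h=P[:,2].reshape(vs.shape)
    l,N=nd.label((h>zmin)&(h<.07)); c=l[v-v0,u-u0]
    Q=P[(l==c).ravel()]
    rr=cv2.minAreaRect((Q[:,:2]*1000).astype(np.float32))
    b=cv2.boxPoints(rr); e=b[1]-b[0]; f=b[2]-b[1]; L=e if np.linalg.norm(e)>np.linalg.norm(f) else f
    print(n,(u,v),c,len(Q),"mean",(Q.mean(0)*1000).round(1),"rect",np.round(rr[0],1),np.round(rr[1],1),"ang",round(np.degrees(np.arctan2(L[1],L[0])),1),"ztop",np.percentile(Q[:,2],[50,95]).round(4))
def trays(n):
    p,d,K,E=load(n); hsv=cv2.cvtColor(p,cv2.COLOR_RGB2HSV)
    m=cv2.inRange(hsv,(98,110,60),(120,255,255))
    if n.startswith("top"): m[:100]=0
    m=cv2.morphologyEx(m,cv2.MORPH_CLOSE,np.ones((5,5)))
    cs,_=cv2.findContours(m,cv2.RETR_EXTERNAL,cv2.CHAIN_APPROX_NONE)
    for k in cs:
        if cv2.contourArea(k)<1000: continue
        W=np.array([onplane(K,E,u,v,0.012)[:2] for u,v in k[:,0]],np.float32)
        r=cv2.minAreaRect(W*1000); b=cv2.boxPoints(r)
        e=b[1]-b[0]; f=b[2]-b[1]; L=e if np.linalg.norm(e)>np.linalg.norm(f) else f
        print(n,"tray",np.round(r[0],1),np.round(r[1],1),round(np.degrees(np.arctan2(L[1],L[0])),1))
E
python3 -c "
from meas import *
top_obj('w1',275,193,.040); top_obj('w1',275,193,.02);top_obj('w1',354,88,.016);trays('w1')
top_obj('top',167,226,.03);top_obj('top',323,220,.016)"
```

```text
w1 (275, 193) 2 306 mean [ 435.2 -244.3   45.3] rect [ 435.5 -245. ] [21.7 21. ] ang 11.7 ztop [0.0464 0.0481]
w1 (275, 193) 1 622 mean [ 434.6 -242.6   40. ] rect [ 435.2 -244.9] [31.5 31.3] ang 15.5 ztop [0.0399 0.0478]
w1 (354, 88) 1 657 mean [ 485.5 -112.    21.3] rect [ 485.7 -112. ] [28.9 29.1] ang -37.0 ztop [0.0214 0.0227]
w1 tray [ 629.3 -223.2] [ 70.2 128.9] -73.9
w1 tray [630.7 -22. ] [72.6 73.8] -73.9
top (167, 226) 1 148 mean [466.9 254.3  42.1] rect [468.2 255.6] [30.6 30.4] ang 24.6 ztop [0.0428 0.0514]
top (323, 220) 1 123 mean [ 487.1 -111.    22.7] rect [ 487. -111.] [27.6 28.4] ang -29.9 ztop [0.0223 0.0271]
```

```bash
python3 go.py 436 -245 11 106.3
```

```text
t 1.4 pos [ 437.  -247.   200.2] yaw 106.1 tilt 0.03 F [ 0.2  0.4 -0.2] w 59.9
row [ 0.21 -0.04 18.92] spin -0.004 rows 3.0274896287737194
```

Emit:
arm_command(
  targets=[
    [0.2,0,6.2,0,6],
    [0.2,0,12.4,0,6],
    [0.2,0,16.5,0,6],
    [0.2,0,18.9,0,6],
    [0.2,0,18.9,0,6],
  ],
)

```text
time: 2.02
position: [0.4354, -0.2447, 0.0097]
tool_rot: [0.601, 0.799, 0.0, -0.002]
ft_force: [-0.2, -0.1, 0.6]
grip_width: 0.0598
```

Emit:
arm_command(
  targets=[
    [0,0,0,0,3.0],
    [0,0,0,0,2.8],
    [0,0,0,0,2.8],
    [0,0,0,0,2.8],
    [0,0,0,0,2.8],
  ],
  newtons=25,
)

```text
time: 2.65
position: [0.4367, -0.2455, 0.0122]
tool_rot: [0.601, 0.799, -0.0, 0.0]
ft_force: [-1.4, -0.7, 5.2]
grip_width: 0.0312
```

```bash
python3 go.py 436 -245 120 106.3
```

```text
t 2.65 pos [ 436.7 -245.5   12.2] yaw 106.1 tilt 0.05 F [-1.4 -0.7  5.2] w 31.2
row [  0.05  -0.05 -10.78] spin -0.003 rows 1.7256157818262767
```

Emit:
arm_command(
  targets=[
    [0,0,-3,0,2.8],
    [0,0,-6,0,2.8],
    [0,0,-6,0,2.8],
  ],
)

```text
time: 3.02
position: [0.4378, -0.2461, 0.073]
tool_rot: [0.601, 0.799, -0.0, 0.002]
ft_force: [0.2, -0.2, -1.6]
grip_width: 0.0307
```

```bash
python3 go.py 641 -253.7 72 106.2; python3 wr.py w2
```

```text
t 3.02 pos [ 437.8 -246.1   73. ] yaw 106.1 tilt 0.27 F [ 0.2 -0.2 -1.6] w 30.7
row [-6.37 19.31  0.18] spin -0.001 rows 3.253630594880272
cam at [ 0.414 -0.166  0.234] 293.20884694075255 ['mtx', 'extrinsics']
```

View pics/w2.png

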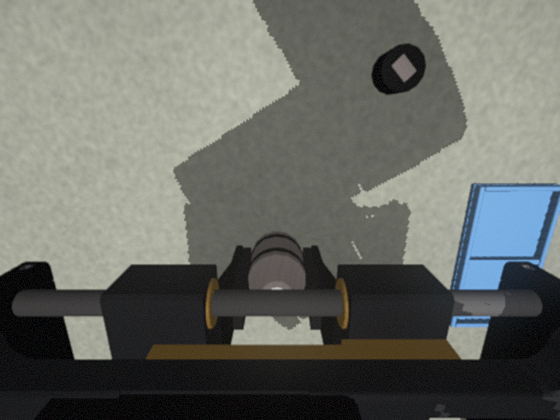

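Emit:
arm_command(
  targets=[
    [-1.9,5.8,0,0,2.8],
    [-3.8,11.6,0,0,2.8],
    [-5.5,16.8,0.1,0,2.8],
    [-6.4,19.3,0.1,0,2.8],
    [-6.4,19.3,0.1,0,2.8],
  ],
)

```text
time: 3.7
position: [0.6407, -0.2525, 0.0682]
tool_rot: [0.6, 0.8, -0.0, -0.001]
ft_force: [-0.4, -0.1, -1.2]
grip_width: 0.0308
```

```bash
python3 go.py 641 -253.7 17 106.2; python3 wr.py w3; python3 -c "
from meas import *
trays('w3')"
```

```text
t 3.7 pos [ 640.7 -252.5   68.2] yaw 106.2 tilt 0.07 F [-0.4 -0.1 -1.2] w 30.8
row [-0.13 -0.    5.12] spin 0.0 rows 0.8187404143283803
cam at [ 0.618 -0.173  0.23 ] 293.20884694075255 ['mtx', 'extrinsics']
w3 tray [ 630.1 -215.6] [ 66.5 112.7] -73.8
```

View pics/w3.png

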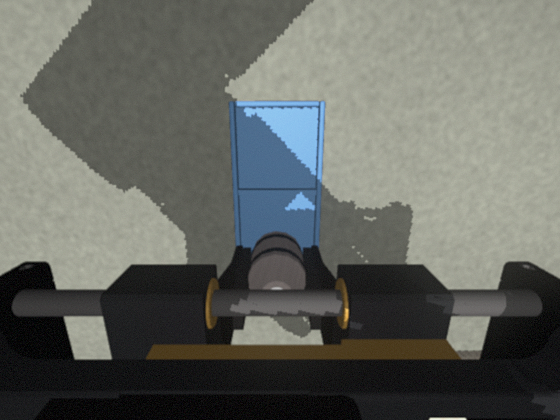

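Emit:
arm_command(
  targets=[
    [-0.1,0,3.0,0,2.8],
    [-0.1,0,4.6,0,2.8],
    [-0.1,0,5.1,0,2.8],
    [-0.1,0,5.2,0,2.8],
  ],
)

```text
time: 4.25
position: [0.6396, -0.2542, 0.0182]
tool_rot: [0.601, 0.799, -0.0, -0.0]
ft_force: [-0.6, 0.2, -1.1]
grip_width: 0.0311
```

```bash
python3 go.py 641 -253.7 16 106.2
```

```text
t 4.25 pos [ 639.6 -254.2   18.2] yaw 106.1 tilt 0.04 F [-0.6  0.2 -1.1] w 31.1
row [0.   0.15 0.22] spin -0.002 rows 0.04308066488351827
```

Emit:
arm_command(
  targets=[
    [0,0.1,0.1,0,2.8],
    [0,0.1,0.2,0,2.8],
    [0,0.1,0.25,0,2.8],
  ],
)

```text
time: 4.62
position: [0.6413, -0.2539, 0.0164]
tool_rot: [0.601, 0.799, 0.0, 0.0]
ft_force: [-0.1, -0.8, -1.1]
grip_width: 0.0312
```

Emit:
arm_command(
  targets=[
    [0,0,0.1,0,2.8],
    [0,0,0.15,0,2.8],
  ],
)

```text
time: 4.88
position: [0.6413, -0.2539, 0.0162]
tool_rot: [0.601, 0.799, -0.0, 0.0]
ft_force: [-1.7, 1.5, 8.7]
grip_width: 0.0309
```

Contact (8.7 N). I'll release and rise.

Emit:
arm_command(
  targets=[
    [0,0,-0.1,0,4.6],
    [0,0,-0.1,0,4.6],
    [0,0,-3,0,4.6],
    [0,0,-7,0,4.6],
    [0,0,-12,0,4.6],
  ],
)

```text
time: 5.5
position: [0.6402, -0.2534, 0.1341]
tool_rot: [0.601, 0.799, -0.0, -0.001]
ft_force: [0.5, -0.3, -0.8]
grip_width: 0.0459
```

```bash
python3 wr.py w4;python3 go.py 468 256 150 106.2; python3 -c "
from meas import *
trays('w4')"
```

```text
cam at [ 0.618 -0.174  0.296] 293.20884694075255 ['mtx', 'extrinsics']
t 5.55 pos [ 644.5 -255.7  142.7] yaw 106.1 tilt 0.65 F [ 1.4 -0.2  5.6] w 45.7
row [54.05 -2.72 -1.19] spin -0.001 rows 8.661221857525641
w4 tray [ 632.4 -223.1] [ 66.4 129.7] -73.6
```

View pics/w4.png

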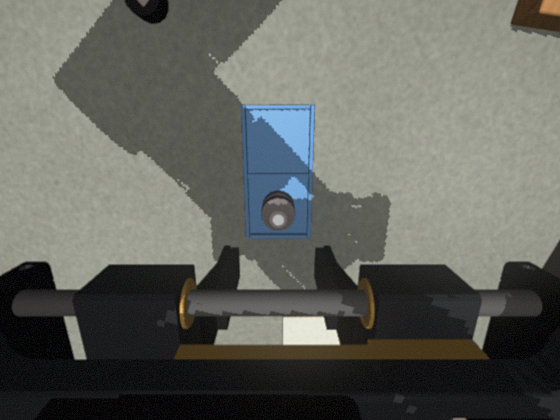

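Emit:
arm_command(
  targets=[
    [6,-0.3,-0.5,0,5.5],
    [12,-0.6,-1,0,5.5],
    [18,-0.9,-1,0,5.5],
    [24,-1.2,-1,0,5.5],
    [30,-1.5,-1,0,5.5],
  ],
)

```text
time: 6.18
position: [0.5427, 0.0319, 0.1444]
tool_rot: [0.601, 0.799, 0.0, 0.0]
ft_force: [0.9, 1.0, -0.0]
grip_width: 0.0551
```

Emit:
arm_command(
  targets=[
    [6,-0.3,0,0,5.5],
    [12,-0.6,0,0,5.5],
    [18,-0.9,0,0,5.5],
    [22,-1.2,0,0,5.5],
    [22,-1.2,0,0,5.5],
  ],
)

```text
time: 6.8
position: [0.4692, 0.2406, 0.1443]
tool_rot: [0.599, 0.801, -0.0, -0.0]
ft_force: [0.7, -0.5, -1.0]
grip_width: 0.0553
```

```bash
python3 go.py 468 256 150 106.2;python3 wr.py w5
```

```text
t 6.8 pos [469.2 240.6 144.3] yaw 106.4 tilt 0.02 F [ 0.7 -0.5 -1. ] w 55.3
row [ 1.51  0.32 -0.57] spin 0.004 rows 0.26321455559811074
cam at [0.446 0.32  0.306] 293.20884694075255 ['mtx', 'extrinsics']
```

View pics/w5.png

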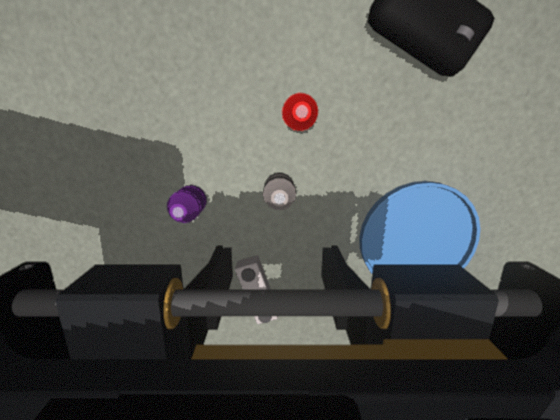

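Wrist view: steel objective A at (279,192), red decoy (300,111), purple decoy (187,203), cell below at (252,280), dish (420,228).

```bash
python3 -c "
from meas import *
top_obj('w5',279,193,.040); top_obj('w5',279,193,.02);top_obj('w5',187,203,.02);top_obj('w5',300,111,.02)"; python3 go.py 467 255.5 11.5 106.4
```

```text
w5 (279, 193) 1 452 mean [466.7 257.   45.4] rect [467.  256.1] [22.5 22. ] ang 17.3 ztop [0.0464 0.0481]
w5 (279, 193) 1 894 mean [466.1 258.9  40.1] rect [467.  256.3] [31.1 31.1] ang -73.2 ztop [0.0402 0.0479]
w5 (187, 203) 1 939 mean [383.7 221.3  39. ] rect [381.8 217.4] [30.4 31.3] ang -71.7 ztop [0.0389 0.0479]
w5 (300, 111) 1 1088 mean [462.8 332.3  41.1] rect [463.8 332.2] [31.6 31. ] ang 16.2 ztop [0.0412 0.0481]
t 6.85 pos [470.1 239.3 144.3] yaw 106.3 tilt 0.02 F [ 0.9 -0.4 -0.3] w 55.2
row [ 1.65  0.15 13.28] spin -0.002 rows 2.1409260318113215
```

Emit:
arm_command(
  targets=[
    [1.7,0.2,4,0,5.5],
    [1.7,0.2,9,0,5.5],
    [1.7,0.2,12.3,0,5.5],
    [1.7,0.2,13.3,0,5.5],
    [1.7,0.2,13.3,0,5.5],
  ],
)

```text
time: 7.48
position: [0.4684, 0.2543, 0.0112]
tool_rot: [0.601, 0.799, -0.0, -0.0]
ft_force: [-0.3, -0.6, 0.1]
grip_width: 0.0549
```

Emit:
arm_command(
  targets=[
    [0,0,0,0,2.8],
    [0,0,0,0,2.8],
    [0,0,0,0,2.8],
    [0,0,0,0,2.8],
  ],
)

```text
time: 7.98
position: [0.4676, 0.2551, 0.0121]
tool_rot: [0.601, 0.799, 0.0, 0.0]
ft_force: [-0.4, -0.4, 5.8]
grip_width: 0.0309
```

```bash
python3 go.py 467 256 100 106.2
```

```text
t 7.97 pos [467.6 255.1  12.1] yaw 106.1 tilt 0.0 F [-0.4 -0.4  5.8] w 30.9
row [ 0.1  -0.04 -8.79] spin -0.001 rows 1.40591106932456
```

Emit:
arm_command(
  targets=[
    [0,0,-3,0,2.8],
    [0,0,-7,0,2.8],
    [0,0,-9,0,2.8],
    [0,0,-9,0,2.8],
  ],
)

```text
time: 8.48
position: [0.4689, 0.2556, 0.1027]
tool_rot: [0.601, 0.799, 0.002, 0.001]
ft_force: [0.1, 0.5, -0.5]
grip_width: 0.031
```

```bash
python3 go.py 623.5 -192.5 95 106.2
```

```text
t 8.47 pos [468.9 255.6 102.7] yaw 106.1 tilt 0.22 F [ 0.1  0.5 -0.5] w 31.0
row [-47.34   2.39   0.78] spin -0.001 rows 7.584881104889379
```

Emit:
arm_command(
  targets=[
    [-5.2,0.3,0.2,0,2.8],
    [-10.4,0.6,0.3,0,2.8],
    [-15.6,0.9,0.4,0,2.8],
    [-20.8,1.2,0.5,0,2.8],
    [-26,1.4,0.7,0,2.8],
  ],
)

```text
time: 9.1
position: [0.5531, 0.0078, 0.0928]
tool_rot: [0.601, 0.799, -0.0, -0.001]
ft_force: [-0.3, 0.2, -1.0]
grip_width: 0.0313
```

Emit:
arm_command(
  targets=[
    [-5.2,0.3,0,0,2.8],
    [-10.4,0.6,0,0,2.8],
    [-15.6,0.8,0,0,2.8],
    [-19.8,0.9,0,0,2.8],
    [-21.3,1.0,0,0,2.8],
  ],
)

```text
time: 9.72
position: [0.6222, -0.195, 0.0925]
tool_rot: [0.602, 0.798, -0.0, -0.001]
ft_force: [-0.7, 0.1, -1.6]
grip_width: 0.0312
```

```bash
python3 go.py 623.5 -192.5 50 106.2
```

```text
t 9.72 pos [ 622.2 -195.    92.5] yaw 106.0 tilt 0.07 F [-0.7  0.1 -1.6] w 31.2
row [0.2  0.2  4.25] spin -0.004 rows 0.6821504226093908
```

Emit:
arm_command(
  targets=[
    [0.2,0.2,3.0,0,2.8],
    [0.2,0.2,5.5,0,2.8],
    [0.2,0.2,7.0,0,2.8],
    [0.2,0.2,7.3,0,2.8],
    [0.2,0.2,7.3,0,2.8],
  ],
)

```text
time: 10.35
position: [0.6239, -0.1898, 0.0216]
tool_rot: [0.601, 0.799, 0.0, 0.0]
ft_force: [0.3, -0.1, -1.3]
grip_width: 0.0311
```

```bash
python3 go.py 623.5 -192.5 16 106.2
```

```text
t 10.35 pos [ 623.9 -189.8   21.6] yaw 106.2 tilt 0.02 F [ 0.3 -0.1 -1.3] w 31.1
row [-0.24 -0.12  0.56] spin -0.001 rows 0.09989199055135131
```

Emit:
arm_command(
  targets=[
    [-0.2,-0.1,0.2,0,2.8],
    [-0.2,-0.1,0.45,0,2.8],
    [-0.2,-0.1,0.6,0,2.8],
    [-0.2,-0.1,0.65,0,2.8],
  ],
)

```text
time: 10.85
position: [0.6234, -0.1925, 0.0162]
tool_rot: [0.601, 0.799, -0.0, 0.0]
ft_force: [-2.3, 0.4, 6.9]
grip_width: 0.0311
```

Contact with the floor. Releasing.

Emit:
arm_command(
  targets=[
    [0,0,-0.05,0,4.6],
    [0,0,-0.1,0,4.6],
    [0,0,-3,0,4.6],
    [0,0,-7,0,4.6],
    [0,0,-12,0,4.6],
  ],
)

```text
time: 11.48
position: [0.6224, -0.1919, 0.1349]
tool_rot: [0.601, 0.799, -0.0, -0.001]
ft_force: [0.4, 0.3, 0.4]
grip_width: 0.046
```

```bash
python3 go.py 486 -112 130 106.2;python3 wr.py w6
```

```text
t 11.47 pos [ 622.4 -191.9  134.9] yaw 106.1 tilt 0.15 F [0.4 0.3 0.4] w 46.0
row [ 11.47 -10.89   0.53] spin -0.001 rows 2.5313098990091047
cam at [ 0.6   -0.112  0.297] 293.20884694075255 ['mtx', 'extrinsics']
```

View pics/w6.png

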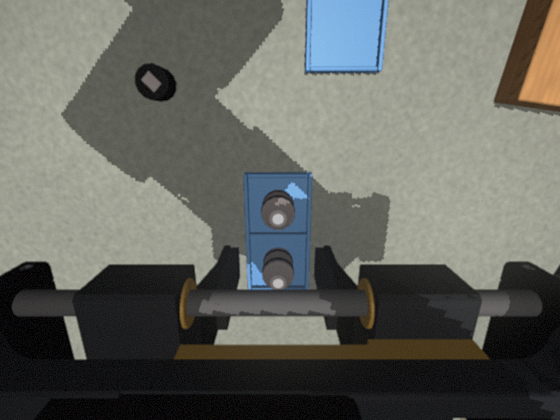

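Emit:
arm_command(
  targets=[
    [4,-4,0,0,5.5],
    [8,-7.6,0,0,5.5],
    [11.5,-10.9,1,0,5.5],
    [11.5,-10.9,5,0,5.5],
    [11.5,-10.9,8,0,5.5],
  ],
)

```text
time: 12.15
position: [0.4864, -0.1118, 0.0544]
tool_rot: [0.601, 0.799, 0.0, 0.001]
ft_force: [-0.4, 0.3, -0.2]
grip_width: 0.0548
```

```bash
python3 wr.py w7; python3 go.py 486 -112 4 106.2
```

```text
cam at [ 0.463 -0.032  0.216] 293.20884694075255 ['mtx', 'extrinsics']
t 12.2 pos [ 484.6 -111.2   51.3] yaw 106.1 tilt 0.29 F [-0.2  0.1 -1.3] w 55.1
row [-0.13  0.13  4.73] spin -0.001 rows 0.7566911928324694
```

View pics/w7.png

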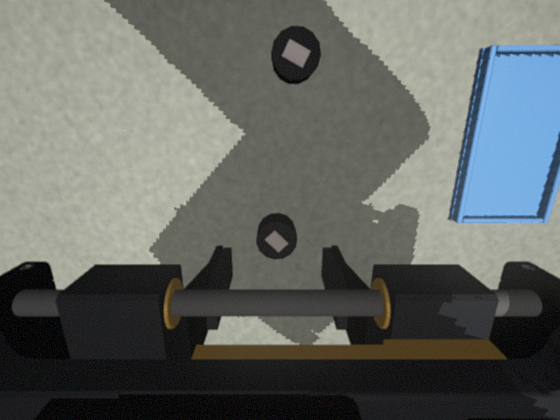

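Emit:
arm_command(
  targets=[
    [-0.1,0.1,3,0,5.5],
    [-0.1,0.1,4.5,0,5.5],
    [-0.1,0.1,4.7,0,5.5],
    [-0.1,0.1,4.7,0,5.5],
  ],
)

```text
time: 12.7
position: [0.4882, -0.1129, 0.0084]
tool_rot: [0.601, 0.799, 0.0, 0.0]
ft_force: [0.1, -0.8, 0.3]
grip_width: 0.0551
```

Emit:
arm_command(
  targets=[
    [0,0,0,0,2.6],
    [0,0,0,0,2.6],
    [0,0,0,0,2.6],
    [0,0,0,0,2.6],
  ],
  newtons=15,
)

```text
time: 13.2
position: [0.4877, -0.1128, 0.0082]
tool_rot: [0.601, 0.799, -0.0, 0.0]
ft_force: [0.4, -0.2, 2.2]
grip_width: 0.0299
```

Emit:
arm_command(
  targets=[
    [0,0,-3,0,2.6],
    [0,0,-6,0,2.6],
    [0,0,-7.5,0,2.6],
    [0,0,-7.5,0,2.6],
  ],
)

```text
time: 13.7
position: [0.4884, -0.113, 0.0837]
tool_rot: [0.601, 0.799, 0.0, 0.001]
ft_force: [0.3, -0.4, -0.7]
grip_width: 0.0296
```

```bash
python3 go.py 626 262.5 75 106.2; python3 wr.py w8
```

```text
t 13.7 pos [ 488.4 -113.    83.7] yaw 106.1 tilt 0.13 F [ 0.3 -0.4 -0.7] w 29.6
row [32.25 23.65  0.86] spin -0.001 rows 6.400621774126437
cam at [ 0.465 -0.033  0.245] 293.20884694075255 ['mtx', 'extrinsics']
```

View pics/w8.png

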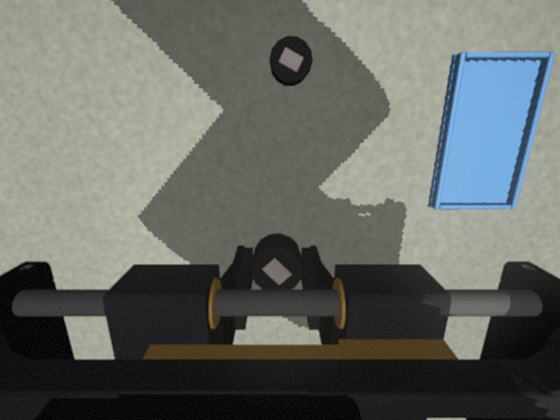

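Emit:
arm_command(
  targets=[
    [4.5,3.3,0,0,2.6],
    [9,6.6,0,0,2.6],
    [13.5,9.9,0,0,2.6],
    [18,13.2,0,0,2.6],
    [22.5,16.5,0,0,2.6],
  ],
)

```text
time: 14.38
position: [0.5833, 0.1508, 0.0811]
tool_rot: [0.601, 0.799, -0.001, -0.001]
ft_force: [1.6, -1.0, -0.9]
grip_width: 0.0298
```

Emit:
arm_command(
  targets=[
    [4.5,3.3,0,0,2.6],
    [8,5.9,0,0,2.6],
    [9.7,7.1,0,0,2.6],
    [9.7,7.1,0,0,2.6],
  ],
)

```text
time: 14.88
position: [0.6242, 0.2634, 0.0808]
tool_rot: [0.6, 0.8, -0.001, -0.001]
ft_force: [-0.2, -1.1, -0.9]
grip_width: 0.0295
```

```bash
python3 go.py 626 262.5 30 106.2; python3 wr.py w9; python3 -c "
from meas import *
p,d,K,E=load('w9'); print(proj(K,E,[.6316,.2433,.004]))
import math
print([proj(K,E,[.6316+.064*math.cos(a),.2433+.064*math.sin(a),.012]).round() for a in (0,1.57,3.14,4.71)])"
```

```text
t 14.88 pos [624.2 263.4  80.8] yaw 106.3 tilt 0.14 F [-0.2 -1.1 -0.9] w 29.5
row [-0.14  0.16  5.08] spin 0.001 rows 0.8136332166173852
cam at [0.601 0.343 0.242] 293.20884694075255 ['mtx', 'extrinsics']
[278.39094677 243.52726311]
[array([349., 266.]), array([301., 176.]), array([205., 228.]), array([259., 309.])]
```

View pics/w9.png

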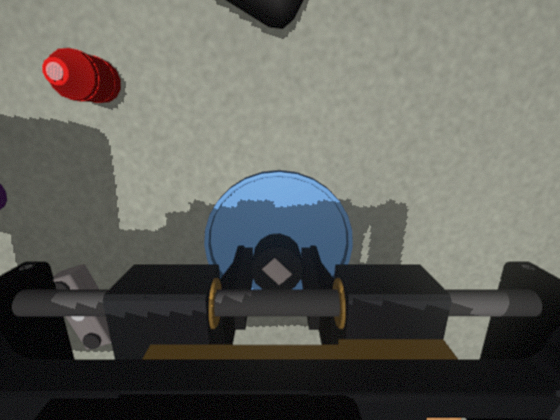

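Emit:
arm_command(
  targets=[
    [-0.1,0.1,3,0,2.6],
    [-0.1,0.1,5.5,0,2.6],
    [-0.1,0.1,6.5,0,2.6],
    [-0.1,0.1,6.7,0,2.6],
  ],
)

```text
time: 15.42
position: [0.6257, 0.2602, 0.0151]
tool_rot: [0.601, 0.799, -0.001, -0.001]
ft_force: [-0.1, 1.1, -0.8]
grip_width: 0.0298
```

Emit:
arm_command(
  targets=[
    [0,0,0.1,0,2.6],
    [0,0,0.1,0,2.6],
  ],
)

```text
time: 15.68
position: [0.627, 0.2615, 0.0159]
tool_rot: [0.601, 0.799, 0.001, 0.001]
ft_force: [-0.2, -0.3, -0.5]
grip_width: 0.0295
```

Emit:
arm_command(
  targets=[
    [0,0,0.2,0,2.6],
    [0,0,0.3,0,2.6],
    [0,0,0.35,0,2.6],
    [0,0,0.35,0,2.6],
  ],
)

```text
time: 16.18
position: [0.6264, 0.2615, 0.0122]
tool_rot: [0.601, 0.799, 0.0, 0.0]
ft_force: [-1.1, -0.0, 5.9]
grip_width: 0.0293
```

Emit:
arm_command(
  targets=[
    [0,0,0,0,4.2],
    [0,0,0,0,4.2],
    [0,0,-3,0,4.2],
    [0,0,-7,0,5],
    [0,0,-11,0,5.5],
  ],
)

```text
time: 16.8
position: [0.626, 0.2613, 0.1217]
tool_rot: [0.601, 0.799, -0.0, -0.0]
ft_force: [-0.2, -0.1, -0.6]
grip_width: 0.0516
```

```bash
python3 go.py 465 7 120 106.2; python3 wr.py w10
```

```text
t 16.8 pos [626.  261.3 121.7] yaw 106.1 tilt 0.06 F [-0.2 -0.1 -0.6] w 51.6
row [-19.96 -22.53   0.19] spin -0.001 rows 4.815925620496735
cam at [0.603 0.341 0.283] 293.20884694075255 ['mtx', 'extrinsics']
```

View pics/w10.png

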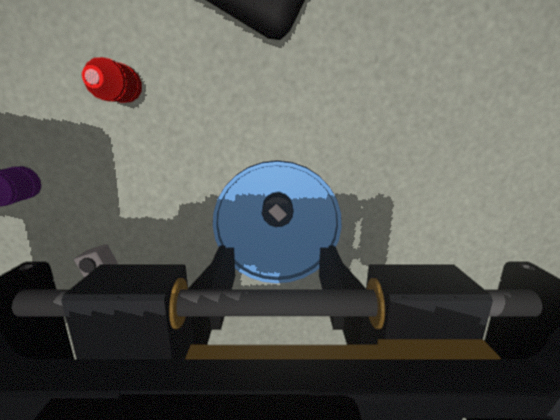

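Emit:
arm_command(
  targets=[
    [-4,-4.5,0,0,5.5],
    [-8,-9,0,0,5.5],
    [-12,-13.5,0,0,5.5],
    [-16,-18,0,0,5.5],
    [-20,-22.5,0,0,5.5],
  ],
)

```text
time: 17.48
position: [0.465, 0.0054, 0.1213]
tool_rot: [0.601, 0.8, 0.0, 0.001]
ft_force: [0.3, -1.0, 0.6]
grip_width: 0.0551
```

```bash
python3 wr.py w11;  python3 -c "
from meas import *
p,d,K,E=load('w11'); u,v=proj(K,E,[.465,.007,.022]).astype(int);print(u,v); top_obj('w11',u,v,.016)"; python3 go.py 465 7 5 106.2
```

```text
cam at [0.442 0.085 0.283] 293.20884694075255 ['mtx', 'extrinsics']
276 211
w11 (np.int64(276), np.int64(211)) 1 775 mean [463.4   8.4  21.1] rect [463.4   7.7] [29.1 29. ] ang 15.6 ztop [0.0212 0.0225]
t 17.52 pos [459.6   1.4 120.8] yaw 106.0 tilt 0.42 F [-4.5 -0.9 -0.3] w 55.1
row [ 0.39  0.76 11.57] spin -0.004 rows 1.8569561918991213
```

Emit:
arm_command(
  targets=[
    [0.1,0,4,0,5.5],
    [0.1,0,8,0,5.5],
    [0.1,0,10.5,0,5.5],
    [0.1,0,11.4,0,5.5],
    [0.1,0,11.4,0,5.5],
  ],
)

```text
time: 18.15
position: [0.4655, 0.0079, 0.0071]
tool_rot: [0.601, 0.799, -0.0, -0.0]
ft_force: [0.1, 0.1, -0.2]
grip_width: 0.0549
```

```bash
python3 go.py 464 7.5 7 106.2
```

```text
t 18.15 pos [465.5   7.9   7.1] yaw 106.1 tilt 0.04 F [ 0.1  0.1 -0.2] w 54.9
row [ 0.   -0.15  0.01] spin -0.001 rows 0.024383521278044742
```

Emit:
arm_command(
  targets=[
    [0,-0.1,0,0,2.6],
    [0,-0.1,0,0,2.6],
    [0,-0.1,0,0,2.6],
    [0,-0.1,0,0,2.6],
  ],
)

```text
time: 18.65
position: [0.4647, 0.0074, 0.0079]
tool_rot: [0.601, 0.799, 0.0, 0.0]
ft_force: [0.3, 0.8, 4.6]
grip_width: 0.0295
```

Emit:
arm_command(
  targets=[
    [0,0,-3,0,2.6],
    [0,0,-6,0,2.6],
    [0,0,-7.5,0,2.6],
    [0,0,-7.5,0,2.6],
  ],
)

```text
time: 19.15
position: [0.4653, 0.0073, 0.0834]
tool_rot: [0.601, 0.799, 0.001, 0.001]
ft_force: [0.4, -0.4, 0.3]
grip_width: 0.0296
```

```bash
python3 go.py 637 224 80 106.2
```

```text
t 19.15 pos [465.3   7.3  83.4] yaw 106.1 tilt 0.17 F [ 0.4 -0.4  0.3] w 29.6
row [16.04 22.52  0.38] spin -0.001 rows 4.423993555620674
```

Emit:
arm_command(
  targets=[
    [3.3,4.6,0,0,2.6],
    [6.6,9.2,0,0,2.6],
    [10,14,0,0,2.6],
    [13.3,18.6,0,0,2.6],
    [16,22.5,0,0,2.6],
  ],
)

```text
time: 19.77
position: [0.6366, 0.2255, 0.0807]
tool_rot: [0.601, 0.8, -0.001, -0.001]
ft_force: [1.4, -0.1, -0.8]
grip_width: 0.0296
```

Emit:
arm_command(
  targets=[
    [0,0,1,0,2.6],
    [0,0,2,0,2.6],
  ],
)

```text
time: 20.02
position: [0.6344, 0.2232, 0.0602]
tool_rot: [0.601, 0.799, -0.002, -0.001]
ft_force: [-0.3, -1.3, -0.5]
grip_width: 0.0295
```

```bash
python3 go.py 637 224 12 106.2; python3 wr.py w12
```

```text
t 20.02 pos [634.4 223.2  60.2] yaw 106.2 tilt 0.23 F [-0.3 -1.3 -0.5] w 29.5
row [-0.    0.29  4.82] spin -0.001 rows 0.7721751879503964
cam at [0.612 0.303 0.222] 293.20884694075255 ['mtx', 'extrinsics']
```

View pics/w12.png

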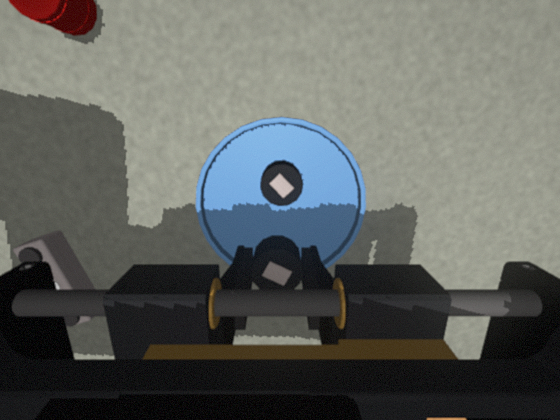

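Emit:
arm_command(
  targets=[
    [0,0.1,2.5,0,2.6],
    [0,0.1,4,0,2.6],
    [0,0.1,4.6,0,2.6],
    [0,0.1,4.8,0,2.6],
    [0,0.1,4.9,0,2.6],
  ],
)

```text
time: 20.7
position: [0.6376, 0.2239, 0.014]
tool_rot: [0.601, 0.799, 0.0, 0.0]
ft_force: [0.9, 0.0, -0.4]
grip_width: 0.0292
```

Emit:
arm_command(
  targets=[
    [0,0,0.15,0,2.6],
    [0,0,0.25,0,2.6],
    [0,0,0.25,0,2.6],
  ],
)

```text
time: 21.08
position: [0.6376, 0.2241, 0.012]
tool_rot: [0.601, 0.799, 0.0, 0.0]
ft_force: [-1.0, 0.1, 5.5]
grip_width: 0.0293
```

Emit:
arm_command(
  targets=[
    [0,0,0,0,4.2],
    [0,0,0,0,4.2],
    [0,0,-3,0,4.2],
    [0,0,-7,0,5],
    [0,0,-11,0,5.5],
  ],
)

```text
time: 21.7
position: [0.6368, 0.2239, 0.1212]
tool_rot: [0.601, 0.799, -0.0, -0.0]
ft_force: [0.7, 0.5, 0.2]
grip_width: 0.0521
```

```bash
python3 wr.py w13; python3 go.py 478 135 120 35
```

```text
cam at [0.614 0.304 0.283] 293.20884694075255 ['mtx', 'extrinsics']
t 21.75 pos [640.4 224.7 127.6] yaw 106.1 tilt 0.54 F [ 1.3 -0.8  3.7] w 53.2
row [ -4.1 -18.1   0.6] spin 1.242 rows 6.639848838842003
```

View pics/w13.png

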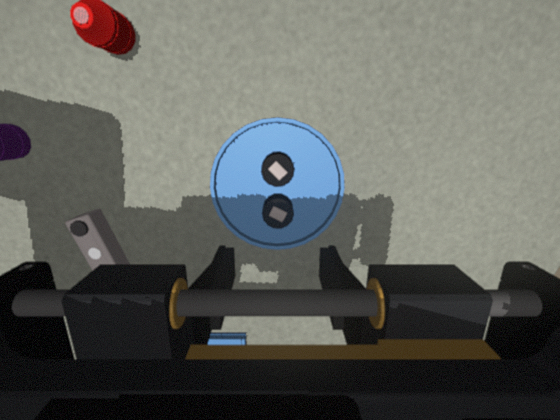

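```bash
python3 go.py 478 135 120 124.6
```

```text
t 21.75 pos [640.4 224.7 127.6] yaw 106.1 tilt 0.54 F [ 1.3 -0.8  3.7] w 53.2
row [ -4.1 -18.1   0.6] spin -0.322 rows 2.971478135636911
```

Emit:
arm_command(
  targets=[
    [-1.3,-6,0,-0.1,5.5],
    [-2.6,-12,0,-0.2,5.5],
    [-3.8,-16.5,0,-0.32,5.5],
    [-4.1,-17.8,0,-0.32,5.5],
    [-4.1,-17.8,0,-0.32,5.5],
  ],
)

```text
time: 22.38
position: [0.4779, 0.135, 0.121]
tool_rot: [0.467, 0.884, 0.0, 0.0]
ft_force: [0.6, 0.2, -0.4]
grip_width: 0.0548
```

```bash
python3 wr.py w14;  python3 -c "
from meas import *
p,d,K,E=load('w14'); u,v=proj(K,E,[.478,.135,.022]).astype(int);print(u,v); top_obj('w14',u,v,.016,r=60)"; python3 go.py 478 135 10 124.6
```

```text
cam at [0.431 0.204 0.282] 293.20884694075255 ['mtx', 'extrinsics']
276 212
w14 (np.int64(276), np.int64(212)) 1 2144 mean [475.3 136.9  21.9] rect [476.6 135. ] [26.  75.6] ang -55.7 ztop [0.0214 0.0256]
t 22.43 pos [479.3 135.3 121.1] yaw 124.4 tilt 0.16 F [ 0.   0.2 -0.4] w 55.4
row [ 0.07 -0.15 11.11] spin -0.003 rows 1.778066682841507
```

View pics/w14.png

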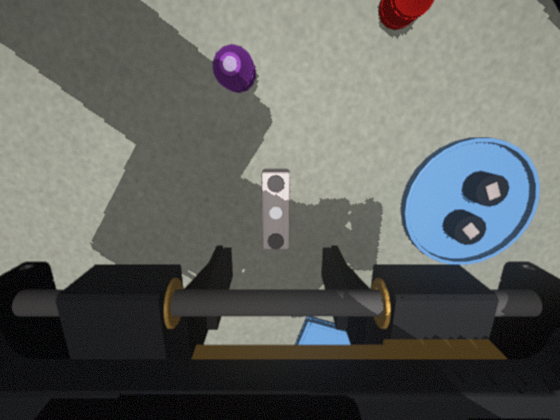

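Emit:
arm_command(
  targets=[
    [0,-0.15,4,0,5.5],
    [0,-0.15,8,0,5.5],
    [0,-0.15,10.5,0,5.5],
    [0,-0.15,11.1,0,5.5],
    [0,-0.15,11.1,0,5.5],
  ],
)

```text
time: 23.05
position: [0.4776, 0.1346, 0.0097]
tool_rot: [0.466, 0.885, 0.0, 0.0]
ft_force: [-0.6, -0.1, 0.4]
grip_width: 0.0552
```

Emit:
arm_command(
  targets=[
    [0,0,0,0,2.2],
    [0,0,0,0,2.2],
    [0,0,0,0,2.2],
    [0,0,0,0,2.2],
  ],
  newtons=30,
)

```text
time: 23.55
position: [0.4767, 0.1343, 0.0104]
tool_rot: [0.466, 0.885, 0.0, 0.001]
ft_force: [0.3, 0.4, 2.0]
grip_width: 0.0258
```

Emit:
arm_command(
  targets=[
    [0,0,-2,0,2.2],
    [0,0,-5,0,2.2],
    [0,0,-7,0,2.2],
    [0,0,-7,0,2.2],
  ],
)

```text
time: 24.05
position: [0.4771, 0.1343, 0.081]
tool_rot: [0.466, 0.885, 0.001, 0.001]
ft_force: [0.7, 0.6, -1.4]
grip_width: 0.0259
```

```bash
python3 wr.py w15;  python3 go.py 629.5 0 80 106.2
```

```text
cam at [0.43  0.203 0.242] 293.20884694075255 ['mtx', 'extrinsics']
t 24.1 pos [476.4 134.3  80.1] yaw 124.5 tilt 0.06 F [-0.1 -0.3 -1.4] w 25.6
row [-19.73   5.03   0.03] spin 0.319 rows 3.2580043496883997
```

View pics/w15.png

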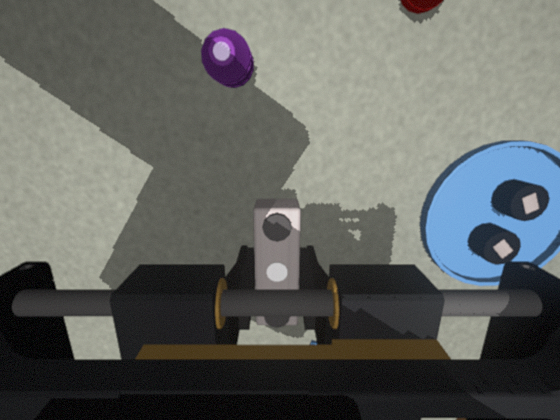

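Emit:
arm_command(
  targets=[
    [-4,1,0,0.08,2.2],
    [-9,2.3,0,0.16,2.2],
    [-14,3.6,0,0.25,2.2],
    [-18.5,4.7,0,0.32,2.2],
    [-19.7,5,0,0.32,2.2],
  ],
)

```text
time: 24.72
position: [0.631, -0.0024, 0.0783]
tool_rot: [0.602, 0.799, 0.0, 0.0]
ft_force: [-0.4, -0.3, -2.1]
grip_width: 0.026
```

Emit:
arm_command(
  targets=[
    [0,0,0.5,0,2.2],
    [0,0,1,0,2.2],
  ],
)

```text
time: 24.98
position: [0.6265, 0.0014, 0.0684]
tool_rot: [0.6, 0.8, -0.001, -0.002]
ft_force: [0.3, 0.8, -0.8]
grip_width: 0.0253
```

```bash
python3 wr.py w16;  python3 go.py 629.5 0.5 15 106.3;python3 -c "
from meas import *
p,d,K,E=load('w16'); a=np.radians(16.3);c,s=np.cos(a),np.sin(a)
for x,y in [(-34,59),(34,59),(34,-59),(-34,-59)]: print(proj(K,E,[.6295+(c*x-s*y)/1000,.0005+(s*x+c*y)/1000,.012]).round())"
```

```text
cam at [0.604 0.081 0.23 ] 293.20884694075255 ['mtx', 'extrinsics']
t 25.02 pos [626.3   1.6  68. ] yaw 106.2 tilt 0.29 F [-1.3  0.1 -2.8] w 25.7
row [-0.21  0.3   5.3 ] spin -0.002 rows 0.8498392651746349
[234. 157.]
[326. 156.]
[320. 296.]
[240. 296.]
```

View pics/w16.png

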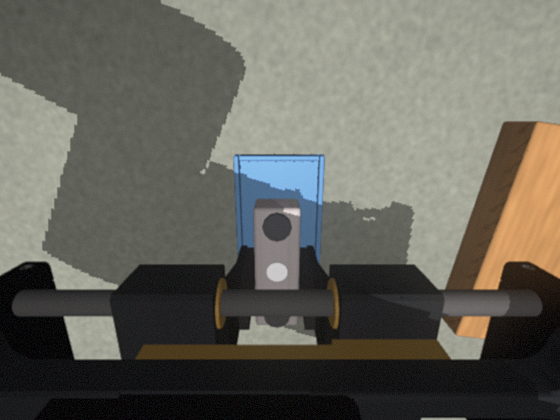

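Emit:
arm_command(
  targets=[
    [0,0.1,2.5,0,2.2],
    [0,0.1,4.2,0,2.2],
    [0,0.1,4.9,0,2.2],
    [0,0.1,5.1,0,2.2],
    [0,0.1,5.1,0,2.2],
  ],
)

```text
time: 25.65
position: [0.6303, 0.0004, 0.0193]
tool_rot: [0.601, 0.799, 0.0, 0.0]
ft_force: [0.1, 0.6, -1.7]
grip_width: 0.0257
```

```bash
python3 go.py 629.5 0.5 14.4 106.3
```

```text
t 25.65 pos [6.303e+02 4.000e-01 1.930e+01] yaw 106.1 tilt 0.04 F [ 0.1  0.6 -1.7] w 25.7
row [ 0.03 -0.08  0.49] spin -0.003 rows 0.07947337864063048
```

Emit:
arm_command(
  targets=[
    [0,0,0.2,0,2.2],
    [0,0,0.4,0,2.2],
    [0,0,0.5,0,2.2],
    [0,0,0.55,0,2.2],
  ],
)

```text
time: 26.15
position: [0.63, 0.0003, 0.0144]
tool_rot: [0.601, 0.799, 0.0, 0.0]
ft_force: [-2.8, -0.5, 7.6]
grip_width: 0.0257
```

Emit:
arm_command(
  targets=[
    [0,0,-0.05,0,4.0],
    [0,0,-0.1,0,4.0],
    [0,0,-3,0,4.0],
    [0,0,-7,0,5],
    [0,0,-12,0,5.5],
  ],
)

```text
time: 26.78
position: [0.6292, 0.0005, 0.1334]
tool_rot: [0.601, 0.799, -0.001, -0.001]
ft_force: [-0.1, -0.0, -0.0]
grip_width: 0.0511
```

Emit:
arm_command(
  targets=[
    [-4,-5,-4,0,6],
    [-8,-11,-7,0,6],
    [-10,-17,-8,0,6],
    [-12,-22,-8,0,6],
    [-12,-22,-8,0,6],
  ],
)

```text
time: 27.4
position: [0.4494, -0.1774, 0.2139]
tool_rot: [0.602, 0.798, -0.0, -0.0]
ft_force: [0.5, -0.6, 0.5]
grip_width: 0.0599
```

```bash
python3 - <<'E'
from rig import robot
import cv2,numpy as np
for n in ["scene","top"]:
    p,d=robot.camera(n); m=robot.camera_model(n)
    np.savez(f"{n}F0.npz",p=p,d=d,mtx=m["mtx"],E=m["extrinsics"])
    c=p[90:330,80:480] if n=="top" else p[140:330,140:480]
    cv2.imwrite(f"pics/{n}F.png",cv2.resize(c[:,:,::-1],None,fx=2,fy=2,interpolation=cv2.INTER_CUBIC))
E
python3 go.py 629 0 100 106
```

```text
t 27.5 pos [ 450.6 -177.2  213.8] yaw 105.9 tilt 0.02 F [ 0.4 -0.2  0.2] w 60.2
row [12.14 22.02 11.37] spin -0.001 rows 4.415657030618799
```

View pics/topF.png

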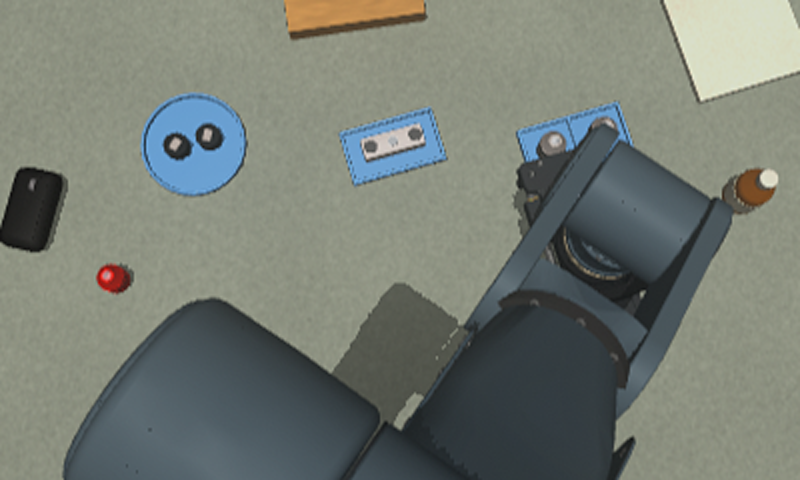

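View pics/sceneF.png

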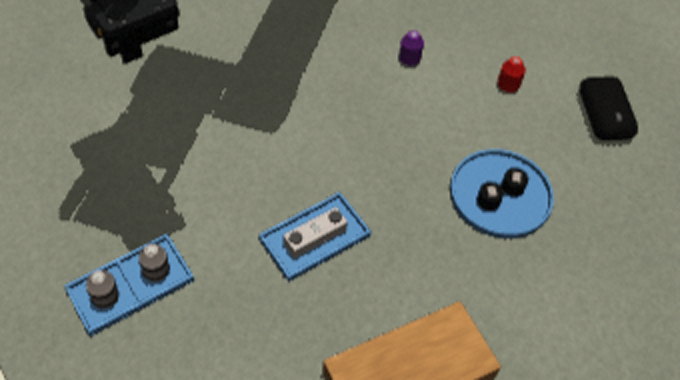

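Both views show all five parts in place, with the mouse, bottle and decoys where they were. I'll check heights, then hand in.

```bash
python3 -c "
from meas import *
p,d,K,E=load('sceneF')
for q,z in [((.641,-.254,.05),.044),((.623,-.192,.05),.044),((.626,.262,.026),.021),((.637,.224,.026),.021),((.63,0,.026),.021)]:
    u,v=proj(K,E,q).round().astype(int); top_obj('sceneF',int(u),int(v),z,r=22)
for n in ('top','topF'):
    p=load(n)[0]; print(n,[cv2.minAreaRect(max(cv2.findContours(m,0,2)[0],key=cv2.contourArea))[0] for m in [cv2.inRange(p[150:230,70:125],(0,0,0),(45,45,45)),cv2.inRange(p[165:205,430:480],(90,30,0),(200,110,70))]])
"; python3 -c "
from rig import robot
print(robot.hand_in())"
```

```text
sceneF (189, 278) 1 91 mean [ 643.7 -253.6   49.8] rect [ 643.  -253.4] [22.1 22.8] ang -60.2 ztop [0.0508 0.0541]
sceneF (215, 265) 1 80 mean [ 625.9 -192.3   50.1] rect [ 625.7 -191.6] [21.2 23.6] ang -89.0 ztop [0.0506 0.0545]
sceneF (398, 228) 1 106 mean [627.3 260.5  26.2] rect [626.5 261.2] [29.3 28. ] ang 82.0 ztop [0.0263 0.029 ]
sceneF (386, 235) 2 109 mean [638.6 222.3  26.5] rect [637.1 223.7] [28.5 29.2] ang -11.8 ztop [0.0266 0.0297]
sceneF (297, 254) 1 324 mean [631.3  -0.8  27.1] rect [ 6.3e+02 -4.0e-01] [27.4 76. ] ang -74.1 ztop [0.027  0.0312]
top [(25.03461456298828, 44.37307357788086), (27.19512367248535, 18.2439022064209)]
topF [(25.035818099975586, 44.371063232421875), (26.85769271850586, 18.38846206665039)]
the job is handed in; nothing more can be done
None
```

The job is finished and handed in at about 27.5 s of robot time, done in the order asked. No verdict was reported.

- **Objectives:** one stands nose up in each bay of the divided tray. The final pictures show both upright.
- **Sample mounts:** both lie side by side in the round dish with their samples facing up, about 39 mm apart centre to centre.
- **Compression cell:** it lies flat and lengthwise in the undivided rectangular tray, within 0.5° of the tray's long axis.
- **Resting on the floors:** the last depth check put the mount tops at about 26 mm, the cell's top at about 27 mm and the objectives' upper ends at 51–54 mm. Each is what a part on a 4 mm floor should read, within about 2 mm. Each placing also ended in light floor contact of 5.5–9 N.
- **Left alone:** the mouse and the bottle are at the same pixels as at the start, within 0.4 px. The red and purple parts were not touched.

The camera views disagreed by 2–6 mm on the tray and dish centres, so I used averages. That is well inside the fit clearances. No final check failed.

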